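# Open the sliding cover of a paint box

## Task

Open the black paint box: press its orange snap tab fully in with a fingertip, and only then push the blue cover along its guides, over the tab, until every paint pan is uncovered and the cover lies flat on the deck at the other end. Push only: do not lift or tip the cover, and leave the other things on the table where they are.

Things in the scene. Friction and masses are not known exactly. Their poses are not given: they have to be found in the camera images.
- paintbox: Black paint box fixed to the table, 110 x 250 x 46 mm (x, y, z). Origin: centre of its underside; z up. Pans fill its -y half, up to a divider at y = -9 mm; the parking deck (grey, 37 mm high) its +y half. The cover slides along y on two ledges 40 mm high, between guide walls (inner faces x = -47.5, +47.5 mm) and end walls (inner faces y = -119, +119 mm), all 46 mm high.
- cover: Loose blue cover, 91 x 105 x 6 mm (x, y, z), 0.1 to 0.16 kg, its top level with the walls. Origin: centre of its underside; axes as the box's. In the box's frame it starts at y = -63 to -65 mm (over the pans); all pans are open beyond y = +43 mm; it stops at the end wall at y = +66 mm. On it a ridge to push: 60 mm (x), 8 mm thick, 13 mm high, at its y = -14 to -6 mm; flat behind.
- ridge (a point): Middle of the ridge's -y face (the face to push on, towards the box's +y), 6 mm above the cover's top, that is 52 mm above the table while the cover lies on its ledges.
- tab (a joint): Travel of the orange snap tab, m: 0 standing out (starts at 0 to 1.5 mm), 0.011 fully in (hard stop, top flush with the grey deck). Slides straight down, takes about 5 N, stays where it is pushed. Just ahead of the cover's +y edge, it blocks the cover until it is in by more than 8 mm.
- tab_top (a point): Centre of the orange tab's flat top, 34 x 46 mm (box's x, y), 48 mm above the table when fully out and 37 mm when fully in; at x = 0, y = +16 mm in the box's frame. Its -y edge is 5 mm from the cover's edge.
- brush_tin: Bystander: yellow tin, 84 mm across, 100 mm high, with brushes up to 210 mm high, at the right (-y) side of the table. Origin: centre of underside.
- jar: Bystander: green glass jar with steel lid, 64 mm across, 72 mm high, standing 60 to 75 mm off the +y end of the box (its axis). Origin: centre of underside.
- cup: Bystander: white cup, 68 mm across, 60 mm high, standing beside the box on its +x side, its axis about 125 mm from the box's middle line. Origin: centre of underside.
- red_tube: Bystander: paint tube with a red band lying beside the box on its +x side, 105 x 36 x 19 mm. Origin: on the table under its middle, x towards the white cap.
- green_tube: Bystander: paint tube with a green band, as the red one, lying at the left or right side of the table.
- palette_knife: Bystander: palette knife, 190 mm long, lying beside the box on its -x side (towards the robot). Origin: on the table under its middle.
- medium: Bystander: amber bottle, 52 mm across, 130 mm high, at the right or left side of the table. Origin: centre of underside.
Mind the look-alikes: they are no part of the job. What is meant by the cover is not white, and is the smaller of those in its own colour.

How it is judged:
By the outcome, as a careful person would: the job done as asked, in the order asked, and still so for the second after the job is handed in, with the robot touching nothing.
It also fails if it takes over 42 s, if anything falls off the work surface, if the arm or the gripper's body presses on something with over 40 N, if the wrist force passes 120 N, or if a joint passes its speed limit or range.

## Robot

A 7-joint arm with a two-finger parallel gripper is mounted at the origin on the work surface. World frame = base frame: x ahead of the robot, y to its left, z up, the work surface at z = 0. Lengths are in m, angles in rad, forces in N, time in s.
With the tool pointing down it reaches from about 0.425 to 0.925 m from the base axis. Payload 6.8 kg.
Tool frame: the origin (TCP) lies at the very end of the fingers, on their centre line; the grasp point (between the pads) lies 19 mm behind it; z points along the fingers, y is the line along which they close (so a half turn about z gives the same grasp; the last joint's range is limited). The gripper opens to 85 mm and grips with 20 to 120 N. Pads are 22 mm wide; open, the fingers measure 114 mm over their backs; the gripper's body (76 mm by 85 mm) begins 54 mm behind the grasp point. The pads swing forward as they close: fully open they stand 13 mm farther back than shut.
Start: joints at [-1.25, 0.477, 0.022, 1.555, -0.011, 1.109, -0.083], TCP at [0.281, 0.614, 0.231] pointing down, gripper open.
Joint ranges: [-2.96, 2.96], [-0.34, 2.1], [-1.41, 1.46], [0.24, 2.44], [-1.37, 4.51], [0.17, 1.92], [-2.96, 2.96]. Speed limits (rad/s): [2.39, 2.39, 3.14, 3.14, 3.14, 3.14, 3.14].

## Interface

Orientations are given as a rotation vector (axis times angle).
In Python, from bench import get_obs, viewer, r gives the robot as it stands. The module is installed in compiled form; this text tells all that it offers.
- The arm moves only by the tool play_rows, never from a script. Its argument "commands" is a list that holds one entry, the list of rows, each a list of 5 numbers: the gripper's target within -1 to 1 (shut at 1, half-way at 0, fully open at -1), then the shift along the tool's x, y, z scaled (see below), then the turn about the tool's z scaled (see below). A call has 1 to 12 rows; each row is the pose to reach, as a shift and turn from the pose commanded when the call began, along the tool's axes at that moment; what a row does not reach only later rows make up. The controller multiplies each number of a shift by 0.2 m and each number of a turn by pi/2 rad. A row lasts 1/12 s, in which the tool goes at most 41.7 mm and 7.16 degrees, less where a joint would pass 70% of its speed; a pose out of reach is approached as far as the arm can. A call with a number of a shift or a turn outside -1 to 1 is refused whole. A call with a gripper value outside its range is refused whole. The fingers move at their own pace and stop on an object; "grip_force" is the grip in N (left out, the last holds). Time passes only in rows, so rows that repeat a pose let the fingers close. It gives the time, the measured TCP pose, the force, the opening and the grip force at its end, in the units of the state.
- get_obs(): the state, without advancing time (a new reading comes with each control period).
- viewer.grab_frame(name): name is "scene" or "top" or "wrist"; returns a dict with "pixels" (480x640x3 uint8, red, green, blue), "fovy" (degrees; the focal length in pixels is half the picture's height over the tangent of half this angle, whatever the lens; pixels are square), "cx", "cy" (the principal point, pixels), "distortion" ([k1, k2, p1, p2, k3] as OpenCV has them; the pictures are not rectified), "world_to_cam" (4x4, takes a point from world to camera coordinates); the wrist camera has in their place "hand_eye" (4x4, takes a point from camera to tool coordinates, whose origin is the TCP and whose axes are the flange's). Camera axes: x right, y up, looking along -z (the intrinsics and any distortion apply to the point x, -y, -z); pixel columns grow to the right and rows downward; lengths in m; the calibration is good to about 2 mm. A picture is of the moment at which its call begins: read the wrist's pose just before it. There is no depth.
- r.hand_in(): hands the job in; it is judged then, once.
Trained networks look in a picture, given as the dict that the camera call returned (one of the last four; its "shot" number tells which), for a name from the list of things; names that differ only in an ending like _2 or _b are one class to them, and where a whole thing is asked for, a point or a joint stands for the part that bears it (a point fixed in the world has none). Each returns a list of dicts, best first, with "score" (0 to 1); they miss things now and then, are a little off and sometimes report something else, mostly with a low value. They report only what shows in the picture. A call takes as long as a camera call. They do not tell look-alikes from the thing itself.
- viewer.trace(picture, thing): "pixels" (480x640 bool, what is visible of it) and "rect" ([left, top, right, bottom] in pixels, round what is visible of it).
The state is a dict: "clock": time; "joints": joint angles; "qvel": joint speeds; "tau": joint torques, N m; "tcp_pos": TCP position; "orientation": TCP orientation; "contact_force": force on the tool from outside, world axes, zero at the start; "moment": the same for the moment, N m; "grip_width": finger opening in m; "gripper_force": force on a finger pad.
Only numpy, scipy, OpenCV 4.12 (cv2) and the standard library are available. Lean on these libraries where they do the work, as an engineer would, in place of code of your own. Each camera call takes 0.05 s, during which the arm holds its last target. There are 200 camera calls.

## Working session

There is one attempt and no reset: what is moved stays moved. The work goes in short steps, Python scripts to look and compute and a tool call to move; the robot and the scene stay as the last step left them, time stands still between calls to the robot, and variables do not carry over. Pictures are saved under pics/ and viewed, at most 10 in all, crops included, and the job is handed in when it is done.

Besides the shell and the picture viewer there is one more tool, called after ">>>" by a JSON object that holds its "fn" and its "kwargs", one argument or row to a line. play_rows: Moves the arm, as the interface text tells. Shifts and turns lie within -1 to 1; 1 stands for 0.2 m of shift or pi/2 rad of turn. Its arguments: {"type":"object","properties":{"commands":{"type":"array","items":{"type":"array","items":{"type":"array","items":{"type":"number","minimum":-1,"maximum":1}}}},"grip_force":{"type":"number"}},"required":["commands"]}

```bash
mkdir -p pics; cat > h.py <<'E'
from bench import get_obs, viewer, r
import numpy as np, cv2
from scipy.spatial.transform import Rotation as R
def K(f):
    fl=240/np.tan(np.radians(f["fovy"])/2)
    return np.array([[fl,0,f["cx"]],[0,fl,f["cy"]],[0,0,1]]),np.array(f["distortion"],float)
def ray(f,uv,obs=None):
    k,d=K(f)
    p=cv2.undistortPoints(np.array(uv,float).reshape(-1,1,2),k,d).reshape(-1,2)
    v=np.c_[p[:,0],-p[:,1],-np.ones(len(p))]
    if "world_to_cam" in f: T=np.linalg.inv(np.array(f["world_to_cam"]))
    else:
        W=np.eye(4);W[:3,:3]=R.from_rotvec(obs["orientation"]).as_matrix();W[:3,3]=obs["tcp_pos"]
        T=W@np.array(f["hand_eye"])
    return T[:3,3],v@T[:3,:3].T
def onz(f,uv,z,obs=None):
    o,v=ray(f,uv,obs)
    return o+v*((z-o[2])/v[:,2])[:,None]
def proj(f,P):
    k,d=K(f);T=np.array(f["world_to_cam"])
    c=np.c_[np.array(P,float).reshape(-1,3),np.ones(len(np.array(P).reshape(-1,3)))]@T.T
    c=c[:,:3]*[1,-1,-1]
    return cv2.projectPoints(c,np.zeros(3),np.zeros(3),k,d)[0].reshape(-1,2)
def save(f,n): cv2.imwrite(n,f["pixels"][:,:,::-1])
E
python3 - <<'E'
from h import *
o=get_obs();print(o["clock"],o["tcp_pos"],R.from_rotvec(o["orientation"]).as_matrix().round(3),o["contact_force"])
for n in("top","scene"):
    f=viewer.grab_frame(n);save(f,f"pics/{n}.png")
    for t in("paintbox","cover","tab","jar","cup","brush_tin","medium"):
        for x in viewer.trace(f,t)[:3]: 
            v,u=np.nonzero(x["pixels"]);print(n,t,round(x["score"],2),np.round(x["rect"]),onz(f,[[u.mean(),v.mean()]],.045).round(3))
E
```

```text
0.0 [0.28041772 0.61335004 0.23030448] [[-0.909  0.416 -0.001]
 [ 0.416  0.909 -0.002]
 [-0.    -0.002 -1.   ]] [-0.74623772 -0.01893071  0.14354603]
top paintbox 0.56 [285. 190. 397. 246.] [[0.56  0.011 0.045]]
top cover 0.87 [346. 199. 392. 236.] [[ 0.559 -0.08   0.045]]
top cover 0.74 [408. 200. 483. 273.] [[ 0.514 -0.265  0.045]]
top cover 0.69 [339. 286. 387. 341.] [[ 0.331 -0.062  0.045]]
top tab 0.55 [325. 210. 346. 222.] [[ 0.563 -0.     0.045]]
top jar 0.59 [247. 197. 277. 228.] [[0.569 0.18  0.045]]
top cup 0.94 [360. 152. 391. 181.] [[ 0.684 -0.1    0.045]]
top brush_tin 0.62 [506. 254. 579. 300.] [[ 0.407 -0.469  0.045]]
top medium 0.8 [504. 181. 544. 208.] [[ 0.612 -0.457  0.045]]
top medium 0.45 [327. 209. 344. 222.] [[0.563 0.    0.045]]
scene paintbox 0.86 [253. 224. 363. 295.] [[0.585 0.01  0.045]]
scene cover 0.83 [293. 174. 339. 210.] [[ 0.37  -0.058  0.045]]
scene cover 0.8 [187. 198. 251. 256.] [[ 0.551 -0.258  0.045]]
scene cover 0.67 [261. 229. 314. 271.] [[ 0.564 -0.082  0.045]]
scene tab 0.65 [304. 246. 325. 266.] [[ 0.57  -0.003  0.045]]
scene jar 0.68 [376. 260. 404. 296.] [[0.58  0.179 0.045]]
scene cup 0.75 [241. 276. 273. 309.] [[ 0.688 -0.104  0.045]]
scene brush_tin 0.73 [138. 119. 190. 196.] [[ 0.378 -0.482  0.045]]
scene brush_tin 0.73 [374. 259. 404. 299.] [[0.582 0.179 0.045]]
scene medium 0.78 [121. 208. 152. 248.] [[ 0.608 -0.462  0.045]]
```

View pics/top.png

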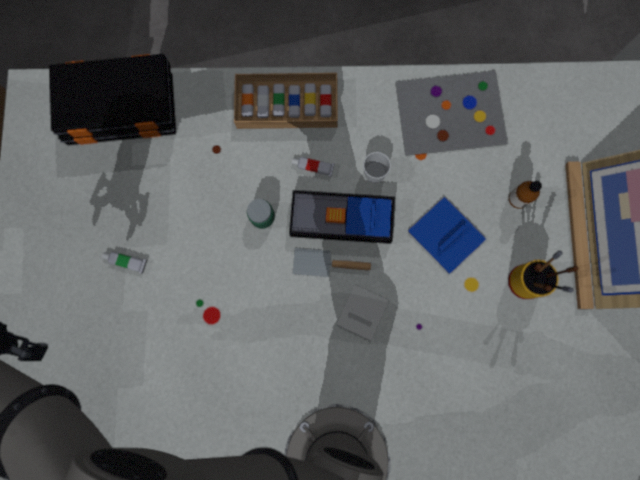

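View pics/scene.png

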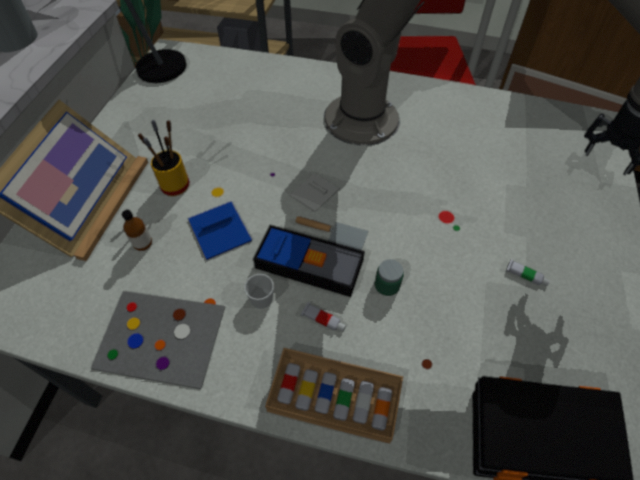

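Cover candidates in the top image:
- Blue at (369,217), lying in the black box.
- Larger blue at (446,236), lying on the table.
- White at (363,313).

The one in the box fits: it is blue, the smaller of the two blue ones, and next to the orange tab. I'll confirm this from the wrist camera at hover height before going down.

>>> {"fn": "play_rows", "kwargs": {
  "commands": [
    [[1,-0.13,-0.12,0,0],[1,-0.26,-0.24,0,0],[1,-0.39,-0.37,0,0],[1,-0.52,-0.49,0,0],[1,-0.65,-0.62,0,0],[1,-0.78,-0.74,0,0],[1,-0.78,-0.74,0,0],[1,-0.78,-0.74,0,0]]
  ]
}}

```text
clock: 1.47
tcp_pos: [0.3625, 0.4123, 0.2318]
orientation: [0.675, 3.068, 0.0]
contact_force: [-0.8, 0.0, -0.2]
grip_width: 0.0002
gripper_force: 0.0
```

>>> {"fn": "play_rows", "kwargs": {
  "commands": [
    [[1,-0.13,-0.12,0,0],[1,-0.26,-0.24,0,0],[1,-0.39,-0.37,0,0],[1,-0.52,-0.49,0,0],[1,-0.65,-0.62,0,0],[1,-0.78,-0.74,0,0],[1,-0.78,-0.74,0,0],[1,-0.78,-0.74,0,0]]
  ]
}}

```text
clock: 2.13
tcp_pos: [0.4421, 0.2145, 0.2316]
orientation: [0.673, 3.068, 0.001]
contact_force: [-0.8, 0.7, -0.8]
grip_width: 0.0
gripper_force: 0.0
```

>>> {"fn": "play_rows", "kwargs": {
  "commands": [
    [[1,-0.13,-0.12,-0.1,-0.05],[1,-0.26,-0.24,-0.2,-0.1],[1,-0.39,-0.37,-0.2,-0.15],[1,-0.52,-0.49,-0.2,-0.2],[1,-0.65,-0.62,-0.2,-0.25],[1,-0.78,-0.74,-0.2,-0.27],[1,-0.78,-0.74,-0.2,-0.27],[1,-0.78,-0.74,-0.2,-0.27],[1,-0.78,-0.74,-0.2,-0.27]]
  ]
}}

```text
clock: 2.88
tcp_pos: [0.5218, 0.0182, 0.2711]
orientation: [-0.003, -3.141, -0.001]
contact_force: [-0.2, -0.4, -0.3]
grip_width: -0.0003
gripper_force: 0.0
```

```bash
python3 - <<'E'
from h import *
o=get_obs();print(o["clock"],o["tcp_pos"],R.from_rotvec(o["orientation"]).as_matrix().round(3),o["contact_force"],o["grip_width"])
f=viewer.grab_frame("wrist");save(f,"pics/w1.png");np.savez("w1.npz",f=f,o=o,allow_pickle=True)
print(np.round(f["hand_eye"],3),f["fovy"])
for t in("paintbox","cover","tab"):
    for x in viewer.trace(f,t)[:2]:
        v,u=np.nonzero(x["pixels"]);print(t,round(x["score"],2),np.round(x["rect"]),onz(f,[[u.mean(),v.mean()]],.046,o).round(3))
E
```

```text
2.8833 [0.52178184 0.0181962  0.27108857] [[-1.     0.002 -0.   ]
 [ 0.002  1.     0.001]
 [ 0.     0.001 -1.   ]] [-0.19318851 -0.37014575 -0.33787787] -0.00031969831533252755
[[-0.001  0.958  0.288  0.074]
 [ 1.     0.001  0.001  0.001]
 [ 0.001  0.288 -0.958 -0.143]
 [ 0.     0.     0.     1.   ]] 65.52008039654078
paintbox 0.65 [163. 180. 413. 301.] [[0.558 0.014 0.046]]
cover 0.85 [  2. 110. 146. 276.] [[ 0.511 -0.242  0.046]]
cover 0.85 [177.   0. 290.  76.] [[ 0.364 -0.059  0.046]]
tab 0.96 [277. 228. 324. 263.] [[ 0.564 -0.001  0.046]]
```

View pics/w1.png

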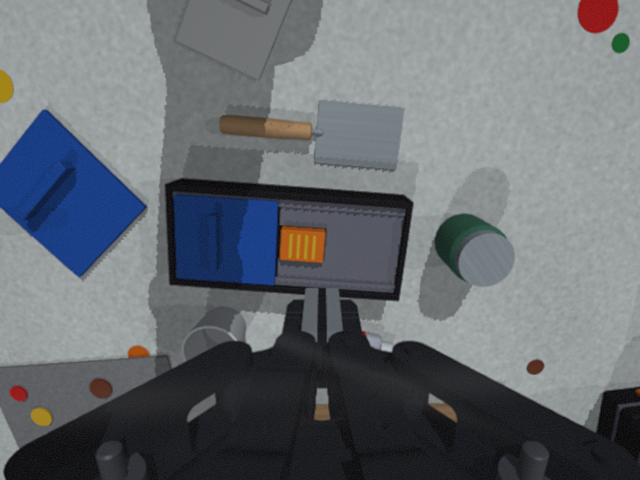

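The wrist view confirms it. The smaller blue cover with its ridge lies in the black box at (226,240), with the orange tab next to it at (302,245). The larger blue look-alike is on the table at (70,195). Next I'll fit the box pose.

```bash
python3 - <<'E'
from h import *
d=np.load("w1.npz",allow_pickle=True);f=d["f"].item();o=d["o"].item()
im=f["pixels"];hsv=cv2.cvtColor(im,cv2.COLOR_RGB2HSV)
def quad(m,z,name):
    n,l,s,c=cv2.connectedComponentsWithStats(m.astype(np.uint8)); 
    i=1+np.argmax(s[1:,4]);v,u=np.nonzero(l==i)
    P=onz(f,np.c_[u,v],z,o)[:,:2]*1000
    (cx,cy),(w,h),a=cv2.minAreaRect(P.astype(np.float32));print(name,np.round([cx,cy,w,h,a],2),"mean",P.mean(0).round(1))
win=np.zeros(im.shape[:2],bool);win[185:295,165:400]=1
quad((hsv[...,0]>100)&(hsv[...,0]<130)&(hsv[...,1]>130)&win,.046,"cover")
quad((hsv[...,0]>5)&(hsv[...,0]<32)&(hsv[...,1]>130)&win,.0475,"tab")
for nm,px,z in(("outer",[(169,180),(413,197),(399,300),(169,285)],.046),):
    P=onz(f,px,z,o)[:,:2]*1000;print(P.round(1),P.mean(0))
    for i in range(4): e=P[(i+1)%4]-P[i];print(np.linalg.norm(e).round(1),np.degrees(np.arctan2(e[1],e[0])).round(1))
cv2.imwrite("pics/c1.png",cv2.resize(im[170:310,155:425,::-1],None,fx=2.9,fy=2.9,interpolation=cv2.INTER_CUBIC))
for n in("top","scene"):
    g=viewer.grab_frame(n);h=cv2.cvtColor(g["pixels"],cv2.COLOR_RGB2HSV)
    t=viewer.trace(g,"tab")
    if t:
        v,u=np.nonzero(t[0]["pixels"]);print(n,"tab",onz(g,[[u.mean(),v.mean()]],.0475).round(4))
E
```

```text
cover [561.87 -80.41 107.99  93.83  85.82] mean [559.7 -80.3]
tab [564.3   -1.42  46.88  37.36  85.77] mean [564.   -1.4]
[[ 497.7 -132. ]
 [ 515.7  110.8]
 [ 628.9  103.2]
 [ 610.7 -145.7]] [563.24332366 -15.92583382]
243.4 85.7
113.4 -3.8
249.5 -94.2
113.8 173.1
scene tab [[ 0.5728 -0.003   0.0475]]
```

View pics/c1.png

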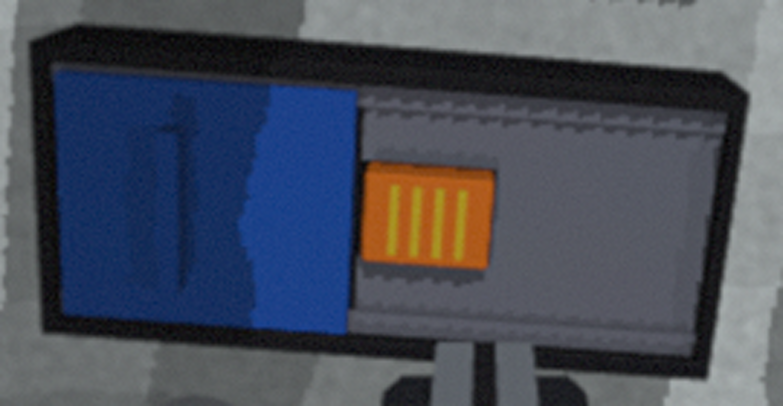

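The crop shows the whole blue cover with its ridge, at crop (180,200). The orange tab at (430,215) stands up just ahead of the cover's +y edge. The box's yaw is about −4.2° and the tab's centre is about (0.5645, −0.001). I'll align over the tab and descend.

>>> {"fn": "play_rows", "kwargs": {
  "commands": [
    [[1,-0.11,-0.05,0.1,0.024],[1,-0.214,-0.095,0.25,0.047],[1,-0.214,-0.095,0.42,0.047],[1,-0.214,-0.095,0.6,0.047],[1,-0.214,-0.095,0.78,0.047],[1,-0.214,-0.095,0.92,0.047],[1,-0.214,-0.095,0.98,0.047],[1,-0.214,-0.095,1,0.047],[1,-0.214,-0.095,1,0.047],[1,-0.214,-0.095,1,0.047]]
  ]
}}

```text
clock: 4.12
tcp_pos: [0.5657, -0.0037, 0.0728]
orientation: [0.123, 3.137, 0.001]
contact_force: [-0.3, -0.5, -0.2]
grip_width: -0.0005
gripper_force: 0.0
```

```bash
python3 - <<'E'
from h import *
o=get_obs();print(o["clock"],o["tcp_pos"],o["contact_force"])
f=viewer.grab_frame("wrist");a=f["pixels"][150:390,160:480]
g=viewer.grab_frame("scene");b=g["pixels"][210:300,240:360]
cv2.imwrite("pics/c2.png",np.hstack([cv2.resize(a,(480,360)),cv2.resize(b,(320,240)) if 0 else cv2.resize(b,(320,360))])[:,:,::-1])
E
```

```text
4.1167 [ 0.56565142 -0.00367821  0.07279492] [-0.33977808 -0.53016955 -0.15823296]
```

View pics/c2.png

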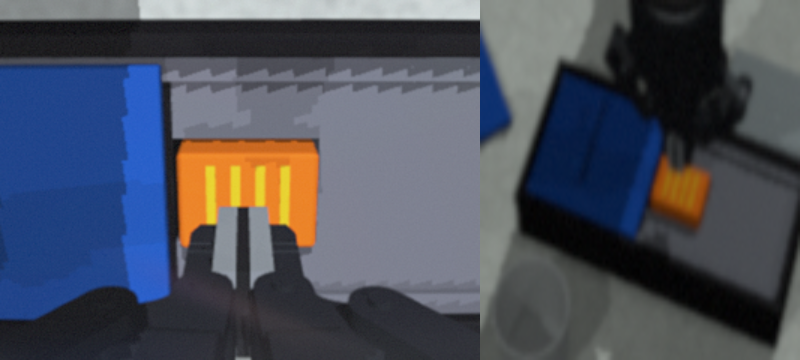

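The gripper is aligned with the box, and the fingertips at crop (243,230) are over the tab, whose centre is at (248,195). The cover edge is clear at x≈170. I'll shift +2 mm in y and press.

>>> {"fn": "play_rows", "kwargs": {
  "commands": [
    [[1,0,0.012,0.06,0],[1,0,0.012,0.1,0],[1,0,0.012,0.12,0],[1,0,0.012,0.135,0],[1,0,0.012,0.15,0],[1,0,0.012,0.16,0],[1,0,0.012,0.17,0],[1,0,0.012,0.175,0],[1,0,0.012,0.175,0],[1,0,0.012,0.175,0]]
  ]
}}

```text
clock: 5.05
tcp_pos: [0.5642, -0.0008, 0.037]
orientation: [-0.123, -3.138, -0.001]
contact_force: [-5.1, 2.7, 13.5]
grip_width: 0.0002
gripper_force: 6.5
```

>>> {"fn": "play_rows", "kwargs": {
  "commands": [
    [[1,0,0,0.004,0],[1,0,0,0.008,0],[1,0,0,0.008,0],[1,0,0,0.008,0]]
  ]
}}

```text
clock: 5.38
tcp_pos: [0.5643, -0.0008, 0.0368]
orientation: [-0.123, -3.138, -0.003]
contact_force: [-10.9, 4.0, 28.2]
grip_width: 0.0
gripper_force: 14.3
```

The tab is at its hard stop: z = 37 mm and 28 N. I'll lift, then move behind the ridge.

>>> {"fn": "play_rows", "kwargs": {
  "commands": [
    [[1,0,0,-0.1,0],[1,0,0,-0.25,0],[1,0,0,-0.3,0],[1,0,-0.15,-0.3,0],[1,0,-0.3,-0.3,0],[1,0,-0.45,-0.3,0],[1,0,-0.573,-0.3,0],[1,0,-0.573,-0.3,0],[1,0,-0.573,-0.3,0]]
  ]
}}

```text
clock: 6.13
tcp_pos: [0.5552, -0.1179, 0.0944]
orientation: [0.13, 3.139, -0.002]
contact_force: [-0.2, 0.7, 0.0]
grip_width: -0.0002
gripper_force: 0.0
```

```bash
python3 - <<'E'
from h import *
o=get_obs();print(o["clock"],o["tcp_pos"],o["contact_force"])
f=viewer.grab_frame("wrist");a=f["pixels"][120:390,160:520]
g=viewer.grab_frame("scene");b=g["pixels"][210:300,240:360]
cv2.imwrite("pics/c3.png",np.hstack([cv2.resize(a,(480,360)),cv2.resize(b,(320,240)) if 0 else cv2.resize(b,(320,360))])[:,:,::-1])
E
```

```text
6.1333 [ 0.55521638 -0.11793449  0.09444238] [-0.23561674  0.68955834  0.03053385]
```

View pics/c3.png

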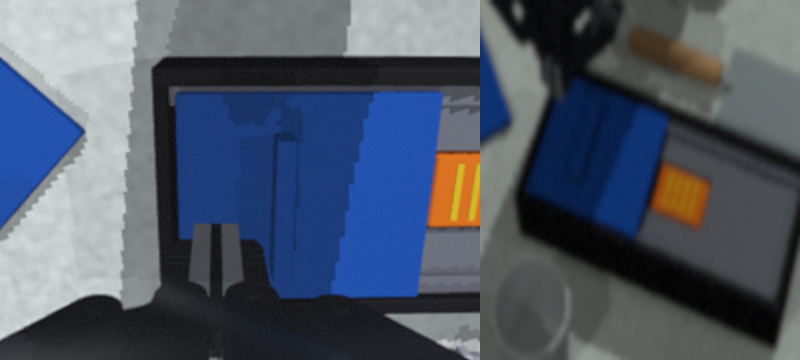

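The tab is now flush at crop (465,190). The fingers are over the flat area behind the ridge, which is at (285,215). I'll descend to about 51 mm.

>>> {"fn": "play_rows", "kwargs": {
  "commands": [
    [[1,0,0,0.1,0],[1,0,0,0.18,0],[1,0,0,0.21,0],[1,0,0,0.217,0],[1,0,0,0.217,0],[1,0,0,0.217,0]]
  ]
}}

```text
clock: 6.73
tcp_pos: [0.5561, -0.1152, 0.0519]
orientation: [0.122, 3.138, 0.0]
contact_force: [1.1, 1.0, 0.2]
grip_width: -0.0003
gripper_force: 0.0
```

>>> {"fn": "play_rows", "kwargs": {
  "commands": [
    [[1,0,0.03,0,0],[1,0,0.06,0,0],[1,0,0.09,0,0],[1,0,0.12,0,0],[1,0,0.15,0,0],[1,0,0.18,0,0],[1,0,0.21,0,0],[1,0,0.24,0,0],[1,0,0.27,0,0],[1,0,0.3,0,0],[1,0,0.3,0,0],[1,0,0.3,0,0]]
  ]
}}

```text
clock: 7.73
tcp_pos: [0.5606, -0.055, 0.0515]
orientation: [0.122, 3.139, 0.0]
contact_force: [1.2, -1.3, 2.2]
grip_width: 0.0002
gripper_force: 1.2
```

```bash
python3 - <<'E'
from h import *
o=get_obs();print(o["clock"],o["tcp_pos"],o["contact_force"])
f=viewer.grab_frame("wrist");a=f["pixels"][120:390,160:520]
g=viewer.grab_frame("scene");b=g["pixels"][210:300,240:360]
cv2.imwrite("pics/c4.png",np.hstack([cv2.resize(a,(480,360)),cv2.resize(b,(320,360))])[:,:,::-1])
E
```

```text
7.7333 [ 0.56063054 -0.05499515  0.05152762] [ 1.19919174 -1.32205961  2.21462456]
```

View pics/c4.png

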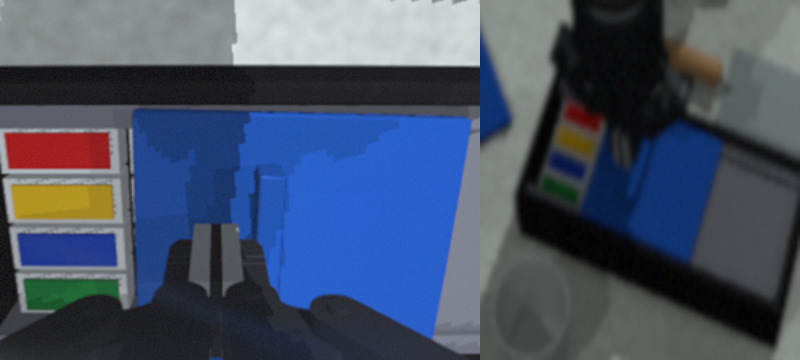

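The cover slides freely: the first pans are open at crop (65,200) and the cover is flat. I'll continue.

>>> {"fn": "play_rows", "kwargs": {
  "commands": [
    [[1,0,0.04,0,0],[1,0,0.08,0,0],[1,0,0.12,0,0],[1,0,0.16,0,0],[1,0,0.2,0,0],[1,0,0.24,0,0],[1,0,0.28,0,0],[1,0,0.31,0,0],[1,0,0.34,0,0],[1,0,0.34,0,0],[1,0,0.34,0,0]]
  ]
}}

```text
clock: 8.75
tcp_pos: [0.5654, 0.0131, 0.051]
orientation: [-0.121, -3.139, -0.001]
contact_force: [0.1, -0.2, 0.8]
grip_width: -0.0
gripper_force: 0.0
```

```bash
python3 - <<'E'
from h import *
o=get_obs();print(o["clock"],o["tcp_pos"],o["contact_force"])
f=viewer.grab_frame("wrist");im=f["pixels"];h=cv2.cvtColor(im,cv2.COLOR_RGB2HSV)
a=im[120:390,160:520]
for row in(215,225,235): # blue extent along box y on the row
    m=np.nonzero((h[row,:,0]>100)&(h[row,:,0]<130)&(h[row,:,1]>130)&(np.arange(640)>200))[0]
    P=onz(f,[[m.min(),row],[m.max(),row]],.046,o)[:,:2]*1000-[563.3,-17.4];print(row,m.min(),m.max(),(P@[.0732,.9973]).round(1))
g=viewer.grab_frame("scene");b=g["pixels"][210:300,240:360]
cv2.imwrite("pics/c5.png",np.hstack([cv2.resize(a,(480,360)),cv2.resize(b,(320,360))])[:,:,::-1])
E
```

```text
8.75 [0.56541524 0.0131477  0.05103278] [ 0.06123247 -0.20541053  0.84357396]
215 263 516 [  8.1 111.9]
225 263 514 [  7.9 111.7]
235 263 512 [  7.6 111.4]
```

View pics/c5.png

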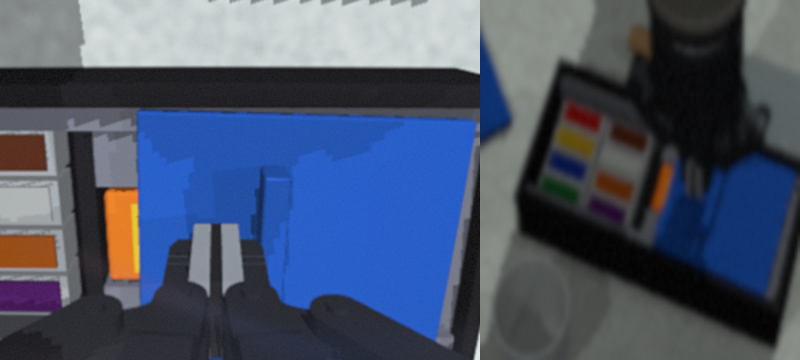

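The cover is at box y ≈ +60 mm, against the 43 mm needed. All the pans are uncovered at crop (30,220), the tab is still in, and the cover is flat. I'll back off and lift.

>>> {"fn": "play_rows", "kwargs": {
  "commands": [
    [[1,0,-0.03,0,0],[1,0,-0.05,0,0],[1,0,-0.05,-0.1,0],[1,0,-0.05,-0.25,0],[1,0,-0.05,-0.45,0],[1,0,-0.05,-0.65,0],[1,0,-0.05,-0.8,0],[1,0,-0.05,-0.8,0],[1,0,-0.05,-0.8,0],[1,0,-0.05,-0.8,0]]
  ]
}}

```text
clock: 9.68
tcp_pos: [0.5641, 0.0016, 0.2106]
orientation: [-0.124, -3.138, -0.0]
contact_force: [0.5, -0.1, -0.7]
grip_width: 0.0
gripper_force: 0.0
```

```bash
python3 - <<'E'
from h import *
o=get_obs();print(o["clock"],o["tcp_pos"],o["contact_force"])
f=viewer.grab_frame("wrist");save(f,"pics/w2.png")
E
```

```text
9.6833 [0.5641196  0.0016399  0.21055235] [ 0.50088059 -0.09937925 -0.66095023]
```

View pics/w2.png

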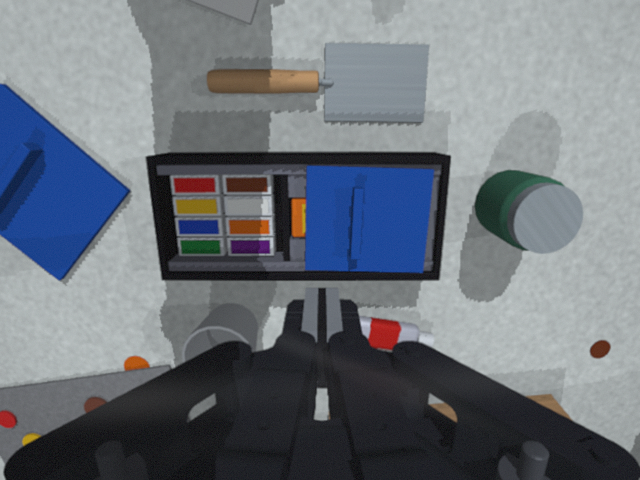

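All eight pans are open at (220,215), the cover lies flat on the deck at (368,218), and the bystanders haven't moved. Handing in.

```bash
python3 -c "
from bench import r
print(r.hand_in())"
```

```text
the job is handed in; nothing more can be done
None
```

I pressed the tab to its hard stop, then pushed the blue cover to about y = +60 mm; all eight pans are open, the cover lies flat on the deck, and the job was handed in at about 10 s of the 42 s allowed.

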